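Cure a printed housing on both sides with the foot-switch lamp

ROBOT

A 6-joint arm with a two-finger parallel gripper is mounted at the origin on the work surface. World frame = base frame: x ahead of the robot, y to its left, z up, the work surface at z = 0. Lengths are in m, angles in degrees, forces in N, time in s.
With the tool pointing down it reaches from about 0.35 to 0.975 m from the base axis. Payload 7.1 kg.
Tool frame: the origin (TCP) lies midway between the tips of the shut fingers; the grasp point (between the pads) lies bot.pinch_z behind it (bot.pinch_z is the distance from the TCP to the grasp point, in m); z points along the fingers, y is the line along which they close (so a half turn about z gives the same grasp; the last joint's range is limited). The gripper opens to 88 mm and grips with 3 to 60 N. Pads are 20 mm wide; open, the fingers measure 115 mm over their backs; the gripper's body (75 mm by 178 mm) begins 61 mm behind the grasp point.
Start: joints at [63.14, 24.242, 93.386, -0, 62.372, -1.089], TCP at [0.272, 0.563, 0.223] pointing down, gripper open.
Joint ranges: [-172.04, 172.04], [-51.8, 120.97], [4.93, 147.93], [-75.15, 255.16], [6.16, 154.13], [-145.62, 145.62]. Speed limits (degrees/s): [136.94, 136.94, 172.46, 180, 180, 180].

INTERFACE

Orientations are given as [roll, pitch, yaw] about the fixed x, y, z axes, in that order (R = Rz(yaw) Ry(pitch) Rx(roll)).
In Python, from workcell import bot, vision gives the robot as it stands. The module is installed in compiled form; this text tells all that it offers.
- The arm moves only by the shell command python3 -m pendant 'ROWS' [FORCE]. ROWS is JSON, one flat list of numbers, 5 for each row, row after row: the shift along the tool's x, y, z in m, then the turn about the tool's z in rad, then the finger opening in m, from 0 to 0.0878. A call has 1 to 5 rows; each row shifts and turns the commanded pose from where the row before left it, along the tool's axes as they then stand; what a row does not reach is not made up. A row lasts 1/10 s, in which the tool goes at most 50 mm and 8.59 degrees, less where a joint would pass 70% of its speed; a pose out of reach is approached as far as the arm can. A call with a gripper value outside its range is refused whole. The fingers move at their own pace and stop on an object; FORCE is the grip in N (left out, the last holds). Time passes only in rows, so rows that do not move let the fingers close. It gives the time, the measured TCP pose, the force, the opening and the grip force at its end, in the units of the state.
- bot.read_state(): the state, without advancing time (a new reading comes with each control period).
- vision.camera(name): name is "scene" or "side" or "wrist"; returns the picture (384x512x3 uint8, red, green, blue); there is no depth.
- vision.camera_model(name): a dict with "fx", "fy", "cx", "cy" (pixels), "rvec" (rotation vector, rad) and "tvec" (3), from world to camera coordinates, as OpenCV has them. Camera axes: x right, y down, z forward; pixel columns grow to the right and rows downward; lengths in m; the calibration is good to about 2 mm. A picture is of the moment at which its call begins: read the wrist's pose just before it. camera_model takes no time and is no camera call; for the wrist camera it gives the pose at the moment of the call.
- bot.finish_job(): hands the job in; it is judged then, once.
The state is a dict: "clock": time; "joints": joint angles; "qvel": joint speeds; "joint_torque": joint torques, N m; "ee_pos": TCP position; "orientation": TCP orientation; "contact_force": force on the tool from outside, world axes, zero at the start; "ft_torque": the same for the moment, N m; "grip_width": opening from 0.0 (shut) to 1.0 (fully open); "gripper_force": force on a finger pad.
Only numpy, scipy, OpenCV 4.12 (cv2) and the standard library are available. Lean on these libraries where they do the work, as an engineer would, in place of code of your own. Each camera call takes 0.05 s, during which the arm holds its last target. There are 200 camera calls.

TASK

Post-cure the printed housing that sits on the lamp's black tile, both sides: push the foot-switch treadle right down to its stop and keep it there for a full second, without forcing it. Let it up, turn the housing over so that it lies hollow side down on the middle of the tile, and give it the same again, then let the treadle up. Do not drop the housing, and leave everything else on the bench where it is.

Things in the scene. Friction and masses are not known exactly. Their poses are not given: they have to be found in the camera images.
- housing_center (a point): Middle of the housing to be cured: a pale grey printed box-shaped cup, outside 52 (its x) x 44 (its y) x 38 mm (its z), 30 to 70 g, walls 4 mm, rigid. Its z axis points out of the open, hollow side, which looks up at the start; the opposite side is flat and closed. The point is the centre of that 52 x 44 x 38 box. It stands steadily on any face, a side wall too.
- tile (a point): Middle of the top of the round black tile, 110 mm across, lying on the fixed aluminium plate (150 x 150 x 10 mm) of the curing lamp's stand; the tile's top is 14 mm above the bench. z is up, x points to the lamp, which stands beyond the tile and is aimed down at it. Nothing is above the tile or on its -x, +y, -y sides.
- lamp_lens (a point): Lens of the lamp head, its end nearest the tile, 173 mm out along the tile's x and 149 mm above the bench. The head, 51 mm thick and 123 mm long, rises from there away from the tile at 38 degrees, to 245 mm; its post (14 mm thick, 220 mm high) stands 229 mm out along the tile's x and 45 mm to its +y. Fixed.
- treadle (a joint): Angle of the foot switch's treadle: 0 let up, 0.22 rad pressed down to its stop, where the plate is level. It has a return spring; at the press point it takes about 6 N to start and 11 to 12 N at the stop, and there it is solid. More than 80 N would be forcing it.
- press_point (a point): Where to press the treadle: top of its ribbed rubber pad, on the middle line, 100 mm from the hinge, 25 mm from the free front edge; it moves with the plate (125 x 88 mm, steel). Let up, the plate slopes at 0.22 rad, front raised, this point 59 mm above the bench; at the stop 37 mm. Its x axis points from front edge towards the hinge.
- footswitch: The foot switch: grey cast base 160 (x) x 116 mm (y), fixed on the bench. Origin under the middle of its base; its x axis points from the open front to a guard hood, 77 mm high, that covers the hinge end from 12 mm beyond the origin; the press point lies 42 mm before the origin. Cheeks beside the plate: 43 mm high.
- spare_center (a point): Middle of a second housing of the same shape, already done, lying hollow side up in a grey tray (170 x 120 x 25 mm) at the side of the bench: leave it.
- raft: Printed raft with rows of small caps, 100 x 120 x 20 mm; origin under its middle: leave it.
- cap_a: Loose printed cap, 27 mm across and 19 mm high; origin under its middle: leave it.
- cap_b: Another such cap, 27 mm across and 19 mm high: leave it.
- scraper: Scraper with a black handle, 190 mm long, lying crosswise about 0.39 m ahead of the robot: leave it. Beyond it the bench between the lamp's stand and the foot switch is bare, room to set a thing down: from 0.43 to 0.57 m straight ahead, 80 mm to either side of the robot's centre line.
- cutters: Side cutters with black handles, 120 mm long, lying flat, 12 mm high: leave them.
- ipa: White wash bottle, 64 mm across, 170 mm high; origin under its middle: leave it.
- cup: Clear mixing cup, 72 mm across, 70 mm high; origin under its middle: leave it.
Not all that is in view belongs to the job. There is more than one size of the footswitch; the one meant has the size given above. What is shaped like the part that bears housing_center but pink is not meant.

How it is judged (in metres and radians):
On the way, in this order (a step that is already met when the one before it is completed fails the run):
1. the treadle is held at its stop while the housing lies on the tile hollow side up (value of joint treadle above 0.205 rad and angle between housing_center's own z axis and vertical below 0.12 rad and horizontal distance between housing_center and tile below 0.022 m and z of housing_center in the frame of tile between 0.014 and 0.024 m), for 0.9 s.
2. the treadle is up and the housing lies still, hollow side down, on the middle of the tile, let go (value of joint treadle below 0.03 rad and angle between housing_center's own z axis and vertical above 3.02 rad and contact force between housing and the fingers below 0.05 N and horizontal distance between housing_center and tile below 0.022 m and z of housing_center in the frame of tile between 0.014 and 0.024 m and linear speed of housing below 0.02 m/s and angular speed of housing below 0.2 rad/s), for 0.2 s.
3. the treadle is held at its stop while the housing lies on the tile hollow side down (value of joint treadle above 0.205 rad and angle between housing_center's own z axis and vertical above 3.02 rad and horizontal distance between housing_center and tile below 0.022 m and z of housing_center in the frame of tile between 0.014 and 0.024 m), for 0.9 s.
At the end, for the whole second after the job is handed in: The housing lies still and flat on the tile, hollow side down (within 0.12 rad), its middle within 22 mm of the tile's middle, let go, and the treadle is back up (below 0.03 rad) (all of step 2); the robot touches nothing.
It fails at once if the treadle is forced (more than 80 N on the foot switch) (contact force between footswitch and anything else above 80 N).
It fails at once if the housing is dropped (moves faster than 0.6 m/s with no finger on it) (linear speed of housing above 0.6 m/s and contact force between housing and the fingers below 0.01 N).
It fails at once if something else on the bench is pushed more than 20 mm (distance of any of raft, cap_a, cap_b, spare_center, scraper, cutters, ipa, cup from where it was at the start of the episode above 0.02 m).
It also fails if it takes over 72 s, if anything falls off the work surface, if the arm or the gripper's body presses on something with over 40 N, if the wrist force passes 120 N, or if a joint passes its speed limit or range.

## Working session

There is one attempt and no reset: what is moved stays moved. The work goes in short steps, Python scripts to look and compute and a shell command to move; the robot and the scene stay as the last step left them, time stands still between calls to the robot, and variables do not carry over. Pictures are saved under pics/ and viewed, at most 10 in all, crops included, and the job is handed in when it is done.

```bash
mkdir -p pics; cat > h.py <<'E'
import numpy as np,cv2
from workcell import bot,vision
def ray(name,u,v,m=None):
    m=m or vision.camera_model(name)
    R,_=cv2.Rodrigues(np.array(m["rvec"],float));t=np.array(m["tvec"],float).ravel()
    d=R.T@np.array([(u-m["cx"])/m["fx"],(v-m["cy"])/m["fy"],1.]);return -R.T@t,d/np.linalg.norm(d)
def onz(name,u,v,z,m=None):
    o,d=ray(name,u,v,m);return o+d*(z-o[2])/d[2]
def proj(name,P,m=None):
    m=m or vision.camera_model(name)
    p,_=cv2.projectPoints(np.array(P,float).reshape(-1,3),np.array(m["rvec"],float),np.array(m["tvec"],float),np.array([[m["fx"],0,m["cx"]],[0,m["fy"],m["cy"]],[0,0,1.]]),None);return p.reshape(-1,2)
def snap(name,f):
    im=vision.camera(name);cv2.imwrite("pics/"+f,im[:,:,::-1]);return im
E
python3 - <<'E'
from h import *
print(bot.read_state(),bot.pinch_z)
for n in("scene","side","wrist"):
    m=vision.camera_model(n);o,d=ray(n,256,192,m);print(n,m["fx"],m["cx"],m["cy"],o.round(3),d.round(3))
a=snap("scene","scene0.png");b=snap("side","side0.png")
E
```

```text
{'clock': 0.0, 'joints': array([ 6.31415318e+01,  2.42840469e+01,  9.34327726e+01, -3.89258382e-04,
        6.23726521e+01, -1.08895856e+00]), 'qvel': array([ 0.04191698,  0.00032779,  0.13246372,  0.02683975, -0.04548807,
       -0.05193168]), 'joint_torque': array([ 2.23445277e-03, -5.44646645e+01, -2.73656505e+01,  6.45444612e-02,
        2.30247719e-02, -8.50589913e-05]), 'ee_pos': array([0.27144263, 0.5623409 , 0.2218967 ]), 'orientation': array([-1.79910538e+02, -1.35585604e-03,  1.54230670e+02]), 'contact_force': array([0.51857777, 0.80277718, 0.47190559]), 'ft_torque': array([-0.03465544, -0.00296627,  0.04206082]), 'gripper_force': 0.0, 'grip_width': 0.9988229088010354} 0.0187
scene 466.4462379311864 265.03696443445523 201.77524385405277 [1.317 0.035 1.336] [-0.56  -0.018 -0.828]
side 425.93610523064206 247.95743445438902 194.13375609600465 [-0.332  1.089  1.068] [ 0.492 -0.665 -0.562]
wrist 289.7863821796639 250.52896969483064 191.43300395350963 [0.206 0.594 0.384] [ 0.247 -0.101 -0.964]
```

View pics/scene0.png

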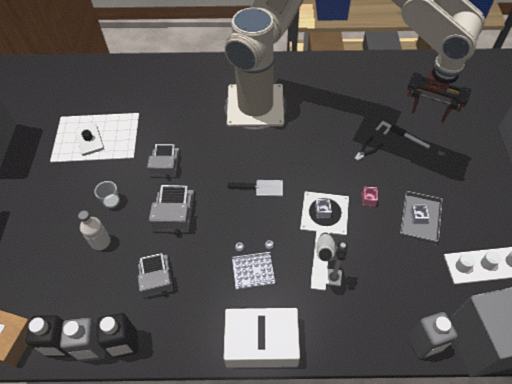

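View pics/side0.png

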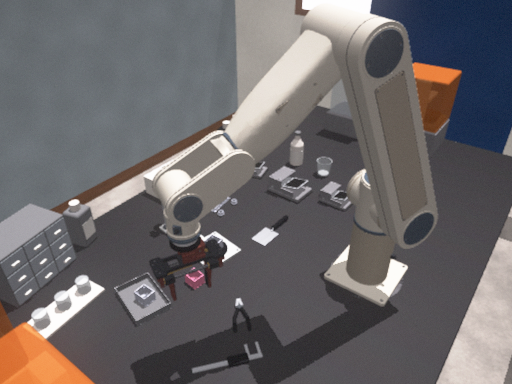

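Scene picture: the housing candidates are the grey one on the black tile at (323,208), the grey spare in the tray at (421,214) and the pink one at (370,196). I choose (323,208). The foot switch candidates are (163,159), (171,207) and (155,273); the middle one looks largest, so I'll check its size.

```bash
python3 - <<'E'
from h import *
im=cv2.imread("pics/scene0.png")
a=cv2.resize(im[180:250,290:360],(400,400),interpolation=cv2.INTER_CUBIC)
b=cv2.resize(im[135:305,125:215],(318,600),interpolation=cv2.INTER_CUBIC)
c=np.zeros((600,718,3),np.uint8);c[:400,:400]=a;c[:,400:]=b
cv2.imwrite("pics/crop1.png",c)
for p in[(323,208),(302,193),(349,193),(349,233),(302,233)]:print(p,onz("scene",*p,0.01).round(3))
E
```

```text
(323, 208) [0.488 0.23  0.01 ]
(302, 193) [0.427 0.163 0.01 ]
(349, 193) [0.429 0.324 0.01 ]
(349, 233) [0.585 0.307 0.01 ]
(302, 233) [0.583 0.154 0.01 ]
```

View pics/crop1.png

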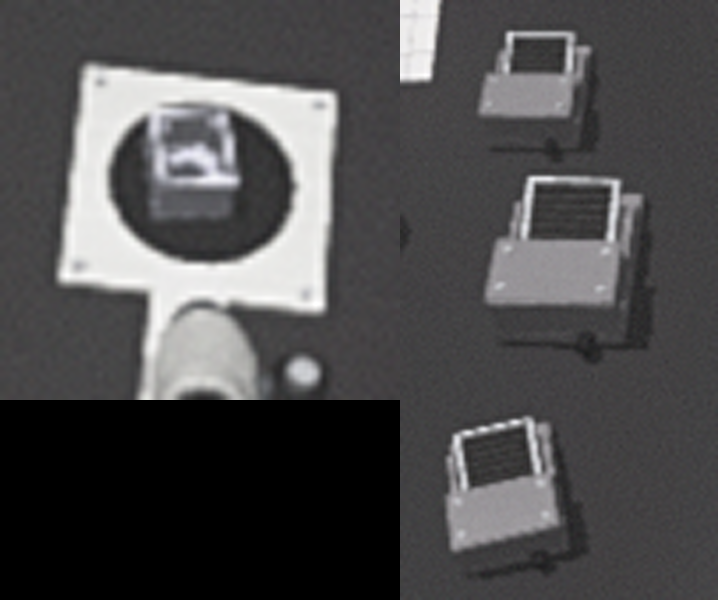

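The crop confirms the grey cup, open side up, on the black tile of the plate. It is a bit toward the robot, with its rim at crop (150..240, 105..185). There are three foot switches, all with the hood away from the robot; the middle one is largest. Next I measure.

```bash
python3 - <<'E'
from h import *
im=cv2.imread("pics/scene0.png");g=cv2.cvtColor(im,cv2.COLOR_BGR2GRAY)
def C(u,v,s=3.53):return 125+(u-400)/3.53,135+v/3.53
for n,z,cs in[("big",.077,[(497,240),(622,240),(617,303),(487,303)]),("small top",.06,[(487,75),(577,75),(572,115),(480,117)]),("low",.06,[(450,497),(553,478),(562,530),(453,550)])]:
    P=np.array([onz("scene",*C(*c),z) for c in cs]);print(n,P[:,:2].round(3).tolist(),np.linalg.norm(P-np.roll(P,-1,0),axis=1).round(3))
# plate front edge big treadle, at z=.0645
P=[onz("scene",*C(*c),.064) for c in[(527,177),(620,180)]];print("front",np.round(P,3))
# black tile ellipse: inside the white plate
sub=g[185:236,300:352];up=cv2.resize(sub,None,fx=8,fy=8,interpolation=cv2.INTER_CUBIC)
w=(up>150).astype(np.uint8)
cs,_=cv2.findContours(w,cv2.RETR_EXTERNAL,cv2.CHAIN_APPROX_NONE);c=max(cs,key=cv2.contourArea)
# fit tile circle from boundary points of dark hole: cast plate-hole contour to z=.014
cs2,h=cv2.findContours(w,cv2.RETR_CCOMP,cv2.CHAIN_APPROX_NONE)
hole=max([k for i,k in enumerate(cs2) if h[0][i][3]>=0],key=cv2.contourArea).reshape(-1,2)
hole=cv2.convexHull(hole).reshape(-1,2)
Q=np.array([onz("scene",300+(u+.5)/8-.5,185+(v+.5)/8-.5,.014)[:2] for u,v in hole])
A=np.c_[2*Q,np.ones(len(Q))];s=np.linalg.lstsq(A,(Q**2).sum(1),rcond=None)[0];print("tile",s[:2].round(4),"r",np.sqrt(s[2]+s[:2]@s[:2]).round(4))
# housing rim corners (crop1 400/70 scale)
R=np.array([onz("scene",290+u/5.714,180+v/5.714,.052)[:2] for u,v in[(149,110),(229,108),(240,184),(152,184)]])
print("rim",R.round(4).tolist(),R.mean(0).round(4),np.linalg.norm(R-np.roll(R,-1,0),axis=1).round(3))
B=np.array([onz("scene",290+u/5.714,180+v/5.714,.010)[:2] for u,v in[(83,64),(337,92),(325,312),(60,282)]]);print("plate",B.mean(0).round(4),np.linalg.norm(B-np.roll(B,-1,0),axis=1).round(3),np.degrees(np.arctan2(*(B[1]-B[0]))).round(1))
E
```

```text
big [[0.503, -0.326], [0.505, -0.212], [0.572, -0.211], [0.57, -0.327]] [0.114 0.067 0.116 0.067]
small top [[0.298, -0.364], [0.3, -0.275], [0.349, -0.275], [0.35, -0.364]] [0.089 0.049 0.089 0.052]
low [[0.748, -0.339], [0.732, -0.255], [0.779, -0.242], [0.796, -0.33]] [0.086 0.049 0.09  0.048]
front [[ 0.425 -0.31   0.064]
 [ 0.429 -0.222  0.064]]
tile [0.5044 0.2344] r 0.0551
rim [[0.4805, 0.2037], [0.4798, 0.2498], [0.5311, 0.2516], [0.5304, 0.2019]] [0.5054 0.2267] [0.046 0.051 0.05  0.05 ]
plate [0.5055 0.2359] [0.152 0.151 0.15  0.151] 8.5
```

The sizes single out the middle foot switch (hood 115 x 67 mm). Its press point is about (0.451, -0.268). The tile fit gives a centre of (0.505, 0.235) with r 55 mm, which is consistent, and the plate measures 150 mm. The tool always points down, so I plan to flip the housing in the grip: turn it about the pad axis against a fixed edge (the hood's side), in two 90° steps.

First I turn the tool to yaw 90 and go over the housing for a close look.

```bash
python3 -m pendant '[0,0,0,0.15,0.0878, 0,0,0,0.15,0.0878, 0,0,0,0.15,0.0878, 0,0,0,0.15,0.0878, 0,0,0,0.15,0.0878]' 3 >/dev/null
python3 -m pendant '[0,0,0,0.15,0.0878, 0,0,0,0.15,0.0878, 0,0,0,0.0705,0.0878, -0.0365,0.026,0,0,0.0878, -0.0365,0.026,0,0,0.0878]'
python3 -m pendant '[-0.0365,0.026,0,0,0.0878, -0.0365,0.026,0,0,0.0878, -0.0365,0.026,0,0,0.0878, -0.0365,0.026,0,0,0.0878, -0.0365,0.026,0,0,0.0878]' >/dev/null
python3 -m pendant '[-0.0365,0.026,0,0,0.0878, -0.0365,0.026,0,0,0.0878, 0,0,0,0,0.0878, 0,0,0,0,0.0878]'
python3 - <<'E'
from h import *
m=vision.camera_model("wrist");im=snap("wrist","w1.png")
import pickle;pickle.dump(m,open("w1.pkl","wb"))
print(proj("wrist",[[.505,.235,.014],[.505,.227,.052]],m))
E
```

```text
clock: 1.1
ee_pos: [0.3235, 0.4894, 0.2221]
orientation: [-180.0, 0.0, 90.2]
contact_force: [0.7, -0.4, 0.6]
grip_width: 1.0
gripper_force: 0.0
clock: 2.0
ee_pos: [0.506, 0.2337, 0.2223]
orientation: [-179.9, 0.0, 89.9]
contact_force: [0.1, 0.4, -0.3]
grip_width: 1.0
gripper_force: 0.0
[[250.76707988 168.50785372]
 [250.73128566 181.29466327]]
```

View pics/w1.png

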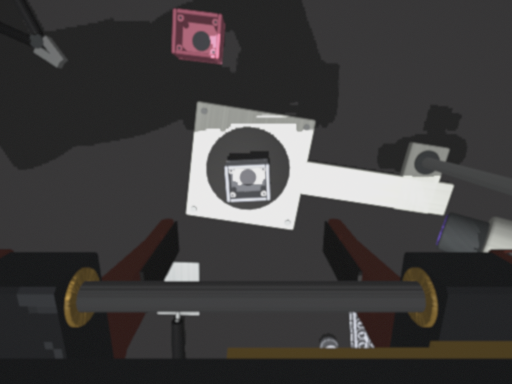

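The wrist view shows the cup, open upward, with its rim at about (226..271, 172..203) and its dark +y outer wall above that. The tile is centred near (249,168) and the pink part is at (200,35). I'll measure the rim.

```bash
python3 - <<'E'
from h import *
import pickle;m=pickle.load(open("w1.pkl","rb"))
im=cv2.imread("pics/w1.png");g=cv2.cvtColor(im,cv2.COLOR_BGR2GRAY)
cv2.imwrite("pics/c2.png",cv2.resize(im[140:220,205:295],(720,600*640//600),interpolation=cv2.INTER_CUBIC)[:600])
# tile
def fit(Q):
    A=np.c_[2*Q,np.ones(len(Q))];s=np.linalg.lstsq(A,(Q**2).sum(1),rcond=None)[0];return s[:2],np.sqrt(s[2]+s[:2]@s[:2])
w=(cv2.GaussianBlur(g,(3,3),0)>110).astype(np.uint8)
cs,h=cv2.findContours(w,cv2.RETR_CCOMP,cv2.CHAIN_APPROX_NONE)
H=[k for i,k in enumerate(cs) if h[0][i][3]>=0 and 2000<cv2.contourArea(k)<9000 and cv2.pointPolygonTest(k,(249,150),False)>0]
for k in H:
    Q=np.array([onz("wrist",u,v,.014,m)[:2] for u,v in cv2.convexHull(k).reshape(-1,2)]);print("tile",fit(Q))
sub=np.zeros_like(g);sub[160:212,215:282]=g[160:212,215:282]
cs,_=cv2.findContours((sub>95).astype(np.uint8),cv2.RETR_EXTERNAL,cv2.CHAIN_APPROX_NONE);k=max(cs,key=cv2.contourArea)
print(cv2.boundingRect(k));r=cv2.minAreaRect(k);b=cv2.boxPoints(r);P=np.array([onz("wrist",u,v,.052,m)[:2] for u,v in b])
print(b.round(1).tolist(),P.round(4).tolist(),P.mean(0),np.linalg.norm(P-np.roll(P,-1,0),axis=1))
E
```

```text
tile (array([0.50074969, 0.23376367]), np.float64(0.05439685816640174))
(215, 163, 67, 49)
[[215.0, 163.0], [281.0, 163.0], [281.0, 211.0], [215.0, 211.0]] [[0.4636, 0.2489], [0.5401, 0.2487], [0.5416, 0.1899], [0.4616, 0.1901]] [0.50173217 0.21939025] [0.07649885 0.05880618 0.08005612 0.05884963]
```

View pics/c2.png

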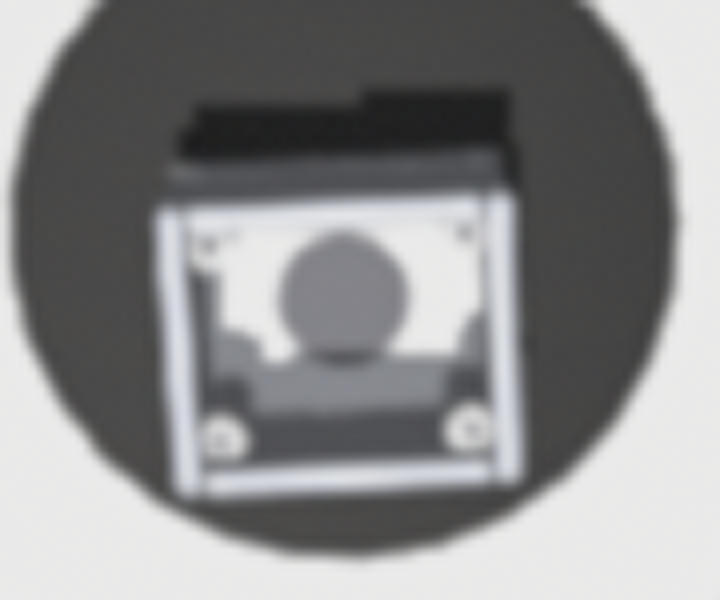

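The crop shows the cup with a clear rectangular rim, with corners at crop (157,207), (513,192), (522,483) and (178,498). Its long side lies nearly along world x.

```bash
python3 - <<'E'
from h import *
import pickle;m=pickle.load(open("w1.pkl","rb"))
P=np.array([onz("wrist",205+u/8-.5,140+v/8-.5,.052,m)[:2] for u,v in[(157,207),(513,192),(522,483),(178,498)]])
print(P.round(4).tolist(),P.mean(0).round(4),np.linalg.norm(P-np.roll(P,-1,0),axis=1).round(4),[np.degrees(np.arctan2(*(b-a)[::-1])).round(1) for a,b in((P[0],P[1]),(P[3],P[2]),(P[3],P[0]),(P[2],P[1]))])
E
```

```text
[[0.4741, 0.2461], [0.5258, 0.2482], [0.5278, 0.2041], [0.4761, 0.2018]] [0.5009 0.225 ] [0.0517 0.0441 0.0517 0.0443] [np.float64(2.3), np.float64(2.5), np.float64(92.6), np.float64(92.6)]
```

The rim measures 51.7 x 44.2 mm with its centre at (0.501, 0.225) and yaw 2.4°, as it must. The tile, from the two views, is at about (0.502, 0.234). Now the treadle.

```bash
python3 -m pendant '[-0.046,-0.005,0,0,0, -0.046,-0.005,0,0,0, -0.046,-0.005,0,0,0, -0.046,-0.005,0,0,0, -0.046,-0.005,0,0,0]' >/dev/null
python3 -m pendant '[-0.046,-0.005,0,0,0, -0.046,-0.005,0,0,0, -0.046,-0.005,0,0,0, -0.046,-0.005,0,0,0, -0.046,-0.005,0,0,0]' >/dev/null
python3 -m pendant '[-0.042,-0.005,0,0,0, 0,0,0.04,0,0, 0,0,0.04,0,0, 0,0,0.04,0,0, 0,0,0.02,0,0]'
python3 -m pendant '[0,0,0.01,0,0, 0,0,0,0,0]'
python3 - <<'E'
from h import *
snap("scene","s2.png")
im=cv2.imread("pics/s2.png");cv2.imwrite("pics/s2c.png",cv2.resize(im[120:260,110:240],(650,600),interpolation=cv2.INTER_CUBIC) if 0 else cv2.resize(im[120:240,110:240],(650,600)))
E
```

```text
clock: 3.55
ee_pos: [0.4501, -0.265, 0.0797]
orientation: [-179.8, -0.1, 90.1]
contact_force: [-0.3, 1.1, 0.2]
grip_width: 0.003
gripper_force: 0.0
clock: 3.75
ee_pos: [0.451, -0.2661, 0.0717]
orientation: [-179.9, -0.1, 90.1]
contact_force: [0.1, -1.3, -0.3]
grip_width: 0.004
gripper_force: 0.0
```

View pics/s2c.png

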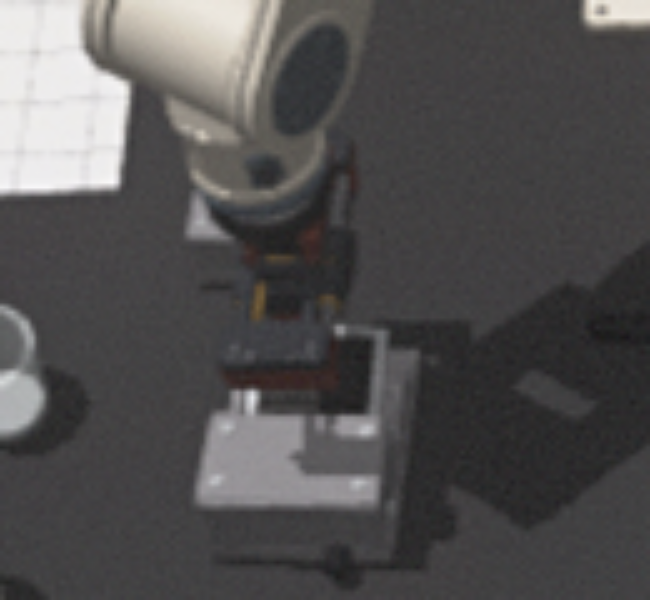

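The gripper is centred over the pad of the middle foot switch, just ahead of the hood. I press in small steps.

```bash
for i in 1; do python3 -m pendant '[0,0,0.008,0,0, 0,0,0.006,0,0, 0,0,0.006,0,0, 0,0,0.006,0,0, 0,0,0,0,0]'; python3 -m pendant '[0,0,0.004,0,0, 0,0,0.002,0,0, 0,0,0,0,0]'; done
```

```text
clock: 4.3
ee_pos: [0.4503, -0.2676, 0.0466]
orientation: [-179.9, -0.0, 90.0]
contact_force: [-4.1, -0.4, 9.1]
grip_width: 0.006
gripper_force: 4.0
clock: 4.6
ee_pos: [0.4499, -0.2676, 0.0409]
orientation: [-179.9, -0.0, 90.0]
contact_force: [-6.6, -0.5, 9.7]
grip_width: 0.017
gripper_force: 4.8
```

```bash
python3 -m pendant '[0,0,0.002,0,0, 0,0,0,0,0]'|grep -E 'pos|contact'; python3 -m pendant '[0,0,0.002,0,0, 0,0,0,0,0]'|grep -E 'pos|contact';python3 -m pendant '[0,0,0.001,0,0, 0,0,0,0,0]'|grep -E 'clock|pos|contact'
```

```text
ee_pos: [0.45, -0.2676, 0.0391]
contact_force: [-6.2, 0.4, 10.3]
ee_pos: [0.45, -0.2676, 0.0371]
contact_force: [-7.0, -1.3, 11.5]
clock: 5.2
ee_pos: [0.4506, -0.2676, 0.0364]
contact_force: [-3.6, 0.9, 11.7]
```

```bash
python3 -m pendant '[0,0,0.001,0,0, 0,0,0,0,0]'|grep -E 'pos|contact'; python3 -m pendant '[0,0,0.001,0,0, 0,0,0,0,0]'|grep -E 'clock|pos|contact'
```

```text
ee_pos: [0.4506, -0.2676, 0.0361]
contact_force: [-6.8, 2.4, 19.1]
clock: 5.6
ee_pos: [0.4506, -0.2676, 0.0358]
contact_force: [-9.1, 3.2, 28.9]
```

It is solid at the stop with 29 N. I hold it for 1.5 s, then let up.

```bash
for i in 1 2 3; do python3 -m pendant '[0,0,0,0,0, 0,0,0,0,0, 0,0,0,0,0, 0,0,0,0,0, 0,0,0,0,0]'|grep -E 'clock|pos|contact'; done
python3 -m pendant '[0,0,-0.01,0,0, 0,0,-0.01,0,0, 0,0,-0.02,0,0, 0,0,-0.04,0,0, 0,0,-0.05,0,0]'|grep -E 'clock|pos|contact'
python3 -m pendant '[0,0,-0.05,0,0.0878, 0.05,0,0,0,0.0878, 0.045,0.005,0,0,0.0878, 0.045,0.005,0,0,0.0878, 0.045,0.005,0,0,0.0878]'|grep -E 'clock|pos'
python3 -m pendant '[0.045,0.005,0,0,0.0878, 0.045,0.005,0,0,0.0878, 0.045,0.005,0,0,0.0878, 0.045,0.005,0,0,0.0878, 0.045,0.005,0,0,0.0878]' >/dev/null
python3 -m pendant '[0.045,0.005,0,-0.042,0.0878, 0.02,0.005,0,0,0.0878, 0,0,0,0,0.0878]'
```

```text
clock: 6.1
ee_pos: [0.4506, -0.2677, 0.0358]
contact_force: [-9.1, 3.3, 29.1]
clock: 6.6
ee_pos: [0.4506, -0.2677, 0.0358]
contact_force: [-8.9, 3.5, 29.0]
clock: 7.1
ee_pos: [0.4506, -0.2677, 0.0358]
contact_force: [-9.1, 3.4, 28.1]
clock: 7.6
ee_pos: [0.45, -0.2669, 0.1636]
contact_force: [0.4, -0.6, 0.2]
clock: 8.1
ee_pos: [0.466, -0.0812, 0.2141]
clock: 8.9
ee_pos: [0.5005, 0.2102, 0.2137]
orientation: [179.9, -0.0, 92.6]
contact_force: [-0.3, -0.5, -0.1]
grip_width: 0.998
gripper_force: 0.0
```

```bash
python3 -m pendant '[0.0148,0.001,0.045,0,0.0878, 0,0,0.05,0,0.0878, 0,0,0.05,0,0.0878, 0,0,0.036,0,0.0878, 0,0,0.0147,0,0.0878]' 5|grep -E 'clock|pos|cont'
python3 -m pendant '[0,0,0,0,0.0878, 0,0,0,0,0.04, 0,0,0,0,0.04, 0,0,0,0,0.04, 0,0,0,0,0.04]' 5
```

```text
clock: 9.4
ee_pos: [0.4981, 0.2204, 0.0148]
contact_force: [0.2, 0.3, 0.0]
clock: 9.9
ee_pos: [0.5009, 0.2226, 0.0189]
orientation: [179.9, -0.0, 92.4]
contact_force: [-0.5, -0.7, 0.1]
grip_width: 0.676
gripper_force: 0.0
```

```bash
python3 -m pendant '[0,0,0,0,0.04, 0,0,0,0,0.04, 0,0,0,0,0.04]' 5
```

```text
clock: 10.2
ee_pos: [0.5008, 0.2226, 0.0185]
orientation: [180.0, -0.0, 92.4]
contact_force: [-0.7, -0.9, 6.0]
grip_width: 0.589
gripper_force: 5.0
```

The width of 51.8 mm agrees. I lift the housing and carry it to the hood's +y side (face at y≈-0.211, top at 0.077).

```bash
python3 -m pendant '[0,0,-0.01,0.025,0.04, 0,0,-0.03,0,0.04, 0,0,-0.04,0,0.04, 0,0,-0.04,0,0.04, -0.02,0,-0.01,0,0.04]'|grep -E 'clock|pos|grip'
python3 -m pendant '[-0.04,0.003,0,0,0.04, -0.045,0.003,0,0,0.04, -0.045,0.004,0,0,0.04, -0.045,0.004,0,0,0.04, -0.045,0.004,0,0,0.04]'|grep -E 'clock|pos'
python3 -m pendant '[-0.045,0.004,0,0,0.04, -0.045,0.004,0,0,0.04, -0.04,0.004,0,0,0.04, -0.02,0.004,0,0,0.04, 0,0,0,0,0.04]'
python3 - <<'E'
from h import *
a=snap("scene","s3.png")[:,:,::-1];b=snap("side","d3.png")[:,:,::-1]
c=np.hstack([cv2.resize(a[130:270,120:240],(400,467)),cv2.resize(b[120:260,230:350],(400,467))]);cv2.imwrite("pics/c3.png",c)
E
```

```text
clock: 10.7
ee_pos: [0.5032, 0.2046, 0.1527]
grip_width: 0.589
gripper_force: 5.0
clock: 11.2
ee_pos: [0.5224, -0.0188, 0.1485]
clock: 11.7
ee_pos: [0.5416, -0.1694, 0.1484]
orientation: [179.9, 0.0, 90.8]
contact_force: [0.3, -0.5, -1.0]
grip_width: 0.595
gripper_force: 5.0
```

View pics/c3.png

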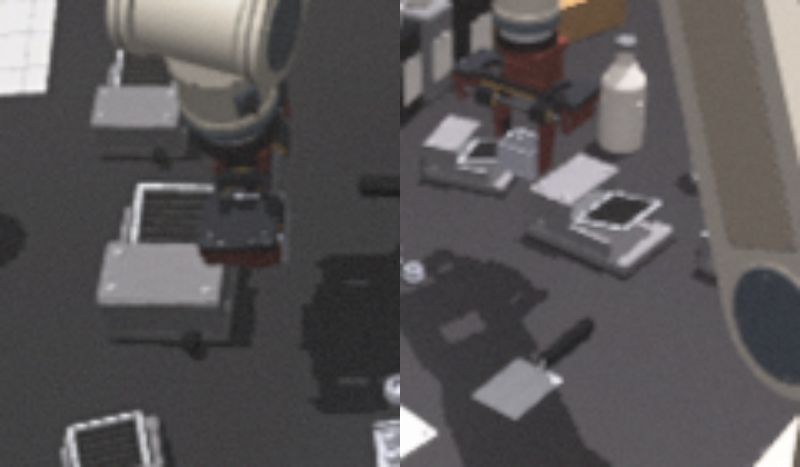

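The cup is held upright beside and above the hood. I lower it to the start of the hinge path, then follow the arc around the hood's edge.

```bash
python3 -m pendant '[-0.013,0,0.03,0,0.04, -0.0136,0,0.028,0,0.04, 0,0,0,0,0.04, 0,0,0,0,0.04]'|grep -E 'clock|pos|cont'
python3 -m pendant '[0,0,0.004,0,0.04, 0,0,0.003,0,0.04, 0.002,0,0.003,0,0.04, 0,0,0,0,0.04]'
```

```text
clock: 12.2
ee_pos: [0.5413, -0.1921, 0.0901]
contact_force: [-0.6, -0.5, -0.6]
clock: 12.6
ee_pos: [0.5416, -0.1909, 0.08]
orientation: [-180.0, -0.0, 91.0]
contact_force: [-0.0, -0.7, -1.1]
grip_width: 0.591
gripper_force: 5.0
```

```bash
python3 -m pendant '[0,0,-0.01,0,0.04, -0.007,0,0,0,0.04, 0,0,0.005,0,0.04, 0,0,0.003,0,0.04, 0,0,0,0,0.04]'|grep -E 'clock|pos|cont'
python3 -m pendant '[0.001,0,0.002,0,0.04, 0.001,0,0.002,0,0.04, 0,0,0,0,0.04]'|grep -E 'clock|pos|cont|gr'
```

```text
clock: 13.1
ee_pos: [0.5415, -0.1985, 0.0814]
contact_force: [0.2, 1.1, -0.7]
clock: 13.4
ee_pos: [0.5415, -0.1962, 0.0777]
contact_force: [-0.8, 0.7, 1.4]
grip_width: 0.593
gripper_force: 5.0
```

```bash
python3 -m pendant '[0.004,0,0.001,0,0.04, 0.004,0,0.003,0,0.04, 0.003,0,0.004,0,0.04, 0.001,0,0.004,0,0.04, 0,0,0,0,0.04]'|grep -E 'clock|pos|cont|gr'
python3 - <<'E'
from h import *
b=snap("side","d4.png")[:,:,::-1];c=snap("wrist","w4.png")[:,:,::-1]
cv2.imwrite("pics/c4.png",np.hstack([cv2.resize(b[135:215,240:340],(400,320),interpolation=cv2.INTER_CUBIC),cv2.resize(c[150:342,130:370],(400,320))]))
E
```

```text
clock: 13.9
ee_pos: [0.541, -0.184, 0.0651]
contact_force: [0.4, 0.6, -0.7]
grip_width: 0.591
gripper_force: 5.0
```

View pics/c4.png

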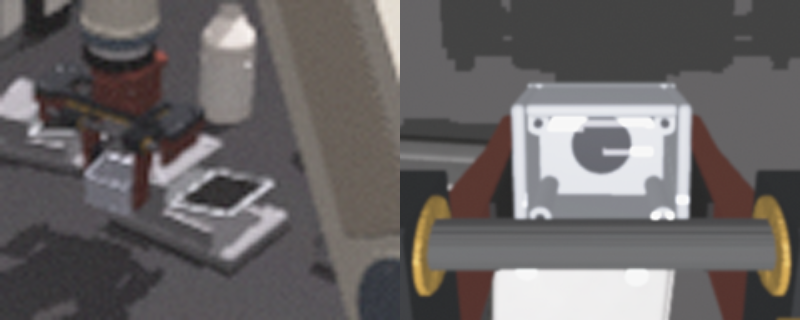

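```bash
python3 - <<'E'
from h import *
s=bot.read_state();p=s["ee_pos"]+[0,0,.0187]
for t in(0,15,30,45,60):
    t=np.radians(t);P=[]
    for y,z in((24.4,14.8),(24.4,-23.2)):   # rim+y, bottom+y rel pinch
        # -y side up => normal of top tips toward +y
        Y=y*np.cos(t)+z*np.sin(t);Z=-y*np.sin(t)+z*np.cos(t)
        for x in(-26,26):P.append(p+np.array([x,Y,Z])/1e3)
    print(np.degrees(t).round(),proj("wrist",P).round(0).tolist())
E
```

```text
0.0 [[198.0, 216.0], [308.0, 218.0], [209.0, 194.0], [296.0, 196.0]]
15.0 [[200.0, 206.0], [306.0, 208.0], [211.0, 202.0], [294.0, 204.0]]
30.0 [[203.0, 199.0], [303.0, 201.0], [212.0, 213.0], [292.0, 214.0]]
45.0 [[205.0, 197.0], [301.0, 198.0], [212.0, 224.0], [291.0, 226.0]]
60.0 [[207.0, 198.0], [298.0, 199.0], [212.0, 237.0], [291.0, 239.0]]
```

The wrist view, with the cup's +y rim at crop row 108 and its outer wall top at row 85, gives a tilt of only about 5°. The edge slipped past the hood, so I retry with more overlap and slower steps.

```bash
python3 -m pendant '[0,0,-0.02,0,0.04, -0.012,0,0,0,0.04, 0,0,0,0,0.04]'|grep -E 'pos|cont'
for k in 1 2 ; do python3 -m pendant '[0,0,0.003,0,0.04, 0,0,0,0,0.04]'|grep -E 'pos|cont';done
for k in 1 2 3 4; do python3 -m pendant '[0,0,0.0015,0,0.04, 0,0,0,0,0.04]'|grep -E 'pos|cont';done
```

```text
ee_pos: [0.5425, -0.1981, 0.0864]
contact_force: [-0.5, -0.2, -0.1]
ee_pos: [0.541, -0.1964, 0.0819]
contact_force: [0.3, 0.0, -0.6]
ee_pos: [0.5412, -0.1962, 0.0792]
contact_force: [0.2, 0.6, -0.1]
ee_pos: [0.5416, -0.1963, 0.0782]
contact_force: [0.6, -0.2, -1.0]
ee_pos: [0.5419, -0.1964, 0.0771]
contact_force: [-0.7, 1.1, 0.7]
ee_pos: [0.5419, -0.1963, 0.0756]
contact_force: [0.1, 2.5, 3.7]
ee_pos: [0.5419, -0.1964, 0.074]
contact_force: [-0.3, 3.1, 4.4]
```

```bash
for k in 1 2 3 4; do python3 -m pendant '[0.0015,0,0.0015,0,0.04, 0,0,0,0,0.04]'|grep -E 'pos|cont';done; python3 - <<'E'
from h import *
c=snap("wrist","w5.png")[:,:,::-1];b=snap("side","d5.png")[:,:,::-1]
cv2.imwrite("pics/c5.png",np.hstack([cv2.resize(b[135:215,240:340],(400,320),interpolation=cv2.INTER_CUBIC),cv2.resize(c[150:342,130:370],(400,320))]))
E
```

```text
ee_pos: [0.5418, -0.1951, 0.0723]
contact_force: [0.5, 0.2, 1.8]
ee_pos: [0.5418, -0.1935, 0.0708]
contact_force: [0.6, -1.6, 1.1]
ee_pos: [0.5417, -0.1918, 0.0693]
contact_force: [1.2, -0.7, 2.3]
ee_pos: [0.5416, -0.1902, 0.0678]
contact_force: [-0.5, 0.3, 1.7]
```

View pics/c5.png

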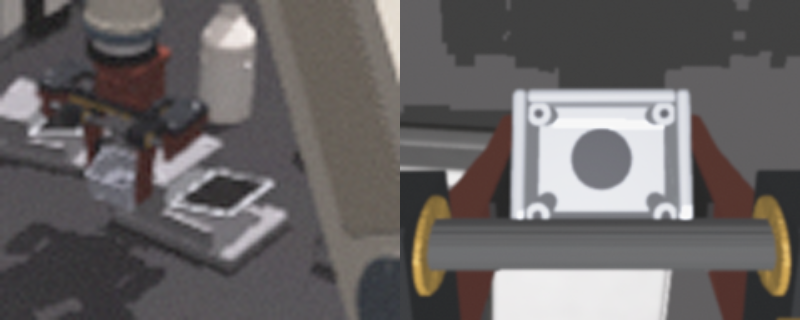

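The cup is now tilting about 17°, with its +y rim risen to crop row 92. I continue the hinge path.

```bash
cat > tilt.py <<'E'
from h import *
from scipy.optimize import least_squares
def pts(p,t,q):  # t rad tilt; q=(yhi,ztop,...) list of (y,z) mm rel pinch
    P=[]
    for y,z in q:
        Y=y*np.cos(t)+z*np.sin(t);Z=-y*np.sin(t)+z*np.cos(t)
        for x in(-26,26):P.append(p+np.array([x,Y,Z])/1e3)
    return P
E
python3 -m pendant '[0.0017,0,0.0025,0,0.04, 0.0015,0,0.003,0,0.04, 0.0015,0,0.0035,0,0.04, 0,0,0,0,0.04]'|grep -E 'pos|cont'
python3 -m pendant '[0.001,0,0.0035,0,0.04, 0.0005,0,0.004,0,0.04, 0,0,0.004,0,0.04, 0,0,0,0,0.04]'|grep -E 'pos|cont'
python3 -m pendant '[-0.0005,0,0.004,0,0.04, -0.0005,0,0.004,0,0.04, -0.001,0,0.004,0,0.04,  -0.0005,0,0.004,0,0.04, 0,0,0,0,0.04]'
python3 - <<'E'
from tilt import *
s=bot.read_state();p=s["ee_pos"]+[0,0,.0187]
m=vision.camera_model("wrist");c=snap("wrist","w6.png")
g=cv2.cvtColor(c,cv2.COLOR_RGB2GRAY);print("col254:",[(r,int(g[r,253])) for r in range(150,290,4)])
for t in(30,60,75,90):print(t,proj("wrist",pts(p,np.radians(t),[(24.4,14.8),(-19.6,14.8),(-19.6,-23.2)]),m).round(0).tolist())
E
```

```text
ee_pos: [0.5408, -0.1853, 0.0581]
contact_force: [-0.2, -0.3, -0.4]
ee_pos: [0.5411, -0.1841, 0.0468]
contact_force: [-0.1, -0.5, -0.8]
clock: 17.7
ee_pos: [0.5412, -0.1867, 0.0308]
orientation: [-179.9, -0.0, 91.0]
contact_force: [0.2, 0.0, 0.3]
grip_width: 0.585
gripper_force: 5.0
col254: [(150, 80), (154, 80), (158, 80), (162, 80), (166, 80), (170, 80), (174, 80), (178, 80), (182, 81), (186, 80), (190, 80), (194, 81), (198, 80), (202, 120), (206, 243), (210, 230), (214, 195), (218, 246), (222, 247), (226, 247), (230, 134), (234, 133), (238, 135), (242, 135), (246, 136), (250, 138), (254, 139), (258, 139), (262, 140), (266, 246), (270, 246), (274, 246), (278, 230), (282, 90), (286, 114)]
30 [[202.0, 199.0], [303.0, 201.0], [197.0, 289.0], [306.0, 291.0], [208.0, 284.0], [294.0, 286.0]]
60 [[207.0, 198.0], [298.0, 199.0], [196.0, 267.0], [309.0, 269.0], [204.0, 303.0], [298.0, 304.0]]
75 [[208.0, 202.0], [296.0, 204.0], [196.0, 254.0], [309.0, 255.0], [202.0, 308.0], [300.0, 310.0]]
90 [[210.0, 209.0], [295.0, 210.0], [197.0, 239.0], [308.0, 241.0], [199.0, 309.0], [303.0, 311.0]]
```

The tilt is unchanged at about 18°. The corner was sliding on the hood's side, so the real edge lies about 4 mm further out (y≈-0.2155, z≈0.0745). I repeat from the 18° already gained, with the corrected edge.

```bash
python3 -m pendant '[0,0,-0.03,0,0.04, 0,0,-0.026,0,0.04, -0.0128,0,0,0,0.04, 0,0,0.006,0,0.04, 0,0,0,0,0.04]'|grep -E 'pos|cont'
python3 -m pendant '[0,0,0.004,0,0.04, 0,0,0.002,0,0.04, 0,0,0,0,0.04]'|grep -E 'pos|cont'
python3 -m pendant '[0.002,0,0.001,0,0.04, 0.001,0,0.0015,0,0.04, 0,0,0,0,0.04]'|grep -E 'pos|cont'
python3 -m pendant '[0.0015,0,0.002,0,0.04, 0.001,0,0.0015,0,0.04, 0,0,0,0,0.04]'|grep -E 'pos|cont'
```

```text
ee_pos: [0.5406, -0.1995, 0.0798]
contact_force: [0.2, -0.3, -0.1]
ee_pos: [0.5411, -0.1991, 0.0743]
contact_force: [0.0, 0.4, -0.4]
ee_pos: [0.5417, -0.1963, 0.0728]
contact_force: [0.2, -0.4, -1.5]
ee_pos: [0.5415, -0.1939, 0.0693]
contact_force: [0.3, -0.2, -0.3]
```

```bash
python3 -m pendant '[0,0,-0.006,0,0.04, -0.006,0,0,0,0.04, 0,0,0.003,0,0.04, 0,0,0,0,0.04]'|grep -E 'pos|cont'
for k in 1 2 3 4 5; do python3 -m pendant '[0,0,0.0015,0,0.04, 0,0,0,0,0.04]'|grep -E 'pos|cont';done
python3 - <<'E'
from tilt import *
c=snap("wrist","w7.png")
g=cv2.cvtColor(c,cv2.COLOR_RGB2GRAY);print("col254:",[(r,int(g[r,253])) for r in range(186,290,2)])
E
```

```text
ee_pos: [0.5416, -0.2003, 0.0722]
contact_force: [-0.2, 0.5, -0.5]
ee_pos: [0.5418, -0.2001, 0.071]
contact_force: [-0.2, 0.4, 2.5]
ee_pos: [0.5418, -0.1999, 0.0695]
contact_force: [-1.2, 0.7, 2.9]
ee_pos: [0.5418, -0.1999, 0.0679]
contact_force: [0.8, 1.4, 3.7]
ee_pos: [0.5419, -0.1999, 0.0664]
contact_force: [-1.2, 2.5, 4.8]
ee_pos: [0.5419, -0.2, 0.0648]
contact_force: [-0.2, 2.1, 4.1]
col254: [(186, 74), (188, 74), (190, 75), (192, 75), (194, 75), (196, 91), (198, 197), (200, 234), (202, 238), (204, 222), (206, 200), (208, 201), (210, 200), (212, 200), (214, 199), (216, 199), (218, 198), (220, 214), (222, 231), (224, 232), (226, 232), (228, 232), (230, 232), (232, 219), (234, 110), (236, 99), (238, 101), (240, 100), (242, 100), (244, 100), (246, 100), (248, 100), (250, 101), (252, 101), (254, 101), (256, 102), (258, 101), (260, 101), (262, 102), (264, 102), (266, 102), (268, 103), (270, 163), (272, 233), (274, 233), (276, 234), (278, 234), (280, 220), (282, 92), (284, 88), (286, 106), (288, 105)]
```

```bash
cat >> tilt.py <<'E'
def est(rim,d0,d1,p,m):
    # unknown tilt t, slide of housing in the grip (b shift e, mm) ; disc radius 9.5 on inner floor
    def f(x):
        t,e,f_=x
        q=pts(p,t,[(24.4+f_,14.8+e),(2.4+f_+9.5,-19.2+e),(2.4+f_-9.5,-19.2+e)])
        r=proj("wrist",q,m)[:,1].reshape(-1,2).mean(1);return r-[rim,d0,d1]
    for t0 in(20,40,70):
        s=least_squares(f,[np.radians(t0),0,0]);print("tilt",np.degrees(s.x[0]).round(1),"e,f",s.x[1:].round(1),"cost",round(s.cost,2))
E
python3 - <<'E'
from tilt import *
p=bot.read_state()["ee_pos"]+[0,0,.0187];m=vision.camera_model("wrist")
for t in range(0,91,10):
    r=proj("wrist",pts(p,np.radians(t),[(24.4,14.8),(11.9,-19.2),(-7.1,-19.2)]),m)[:,1].reshape(-1,2).mean(1);print(t,r.round(0))
est(197,233,270,p,m)
p2=p+[0,0,0];est(202.5,228,264,p2,m)
E
```

```text
0 [217. 217. 246.]
10 [210. 221. 252.]
20 [204. 227. 258.]
30 [200. 232. 264.]
40 [198. 238. 269.]
50 [198. 244. 275.]
60 [199. 251. 279.]
70 [201. 257. 283.]
80 [205. 264. 286.]
90 [210. 270. 289.]
tilt 28.2 e,f [24.9 -3.2] cost 0.0
tilt 28.2 e,f [24.9 -3.2] cost 0.0
tilt 28.2 e,f [24.9 -3.2] cost 0.0
tilt 19.5 e,f [22.4  0.1] cost 0.0
tilt 19.5 e,f [22.4  0.1] cost 0.0
tilt 19.5 e,f [22.4  0.1] cost 0.0
```

```bash
cat > look.py <<'E'
from tilt import *
import sys
c=snap("wrist",sys.argv[1]);g=cv2.cvtColor(c,cv2.COLOR_RGB2GRAY)[:,253].astype(int)
p=bot.read_state()["ee_pos"]
e=[(r,int(g[r]),int(g[r+2])) for r in range(185,284) if abs(g[r+2]-g[r])>45]
print(p.round(4),e)
E
for k in 1 2 3; do python3 -m pendant '[0.0012,0,0.0015,0,0.04, 0,0,0,0,0.04]'|grep -E 'pos|cont';done;python3 look.py w8.png
for k in 1 2 3; do python3 -m pendant '[0.0012,0,0.002,0,0.04, 0,0,0,0,0.04]'|grep -E 'pos|cont';done;python3 look.py w9.png
```

```text
ee_pos: [0.5419, -0.1989, 0.0634]
contact_force: [0.5, 1.3, 2.9]
ee_pos: [0.542, -0.1976, 0.0618]
contact_force: [1.4, 1.6, 3.0]
ee_pos: [0.5419, -0.1963, 0.0603]
contact_force: [1.2, 1.5, 2.2]
[ 0.5418 -0.1963  0.0603] [(194, 77, 142), (195, 93, 199), (196, 142, 227), (234, 225, 131), (235, 188, 102), (271, 104, 188), (272, 132, 227), (273, 188, 234), (278, 225, 171), (279, 201, 126), (280, 171, 88)]
ee_pos: [0.5417, -0.1951, 0.0582]
contact_force: [0.6, 1.4, 2.2]
ee_pos: [0.5416, -0.1939, 0.0562]
contact_force: [1.3, 1.2, 2.3]
ee_pos: [0.5415, -0.1926, 0.0542]
contact_force: [0.5, 1.9, 0.5]
[ 0.5415 -0.1927  0.0542] [(193, 79, 144), (194, 95, 201), (195, 144, 228), (236, 232, 173), (237, 222, 119), (238, 173, 99), (274, 106, 177), (275, 136, 209), (276, 177, 225), (279, 233, 161), (280, 225, 96), (281, 161, 87)]
```

```bash
for k in 1 2 3; do python3 -m pendant '[0,0,0.002,0,0.04, 0,0,0.001,0,0.04]'|grep -E 'pos|cont';done;python3 look.py w10.png
for k in 1 2 3; do python3 -m pendant '[0,0,0.002,0,0.04, 0,0,0.001,0,0.04]'|grep -E 'pos|cont';done;python3 look.py w11.png
```

```text
ee_pos: [0.5416, -0.1929, 0.0513]
contact_force: [0.1, 1.3, 3.6]
ee_pos: [0.5416, -0.1929, 0.0483]
contact_force: [-0.3, 1.7, 3.0]
ee_pos: [0.5416, -0.1928, 0.0453]
contact_force: [0.7, 1.0, 3.0]
[ 0.5415 -0.1928  0.0451] [(191, 84, 170), (192, 115, 218), (193, 170, 234), (242, 223, 142), (243, 200, 101), (244, 142, 94), (263, 102, 176), (264, 132, 208), (265, 176, 223), (279, 232, 154), (280, 219, 97), (281, 154, 89)]
ee_pos: [0.5415, -0.1927, 0.0421]
contact_force: [0.1, 3.5, 0.2]
ee_pos: [0.5414, -0.1927, 0.039]
contact_force: [-0.2, 1.7, 0.5]
ee_pos: [0.5415, -0.193, 0.0361]
contact_force: [0.5, 0.6, -1.2]
[ 0.5415 -0.193   0.0361] [(190, 80, 139), (191, 92, 194), (192, 139, 225), (243, 218, 136), (244, 190, 97), (260, 96, 169), (261, 125, 201), (262, 169, 219), (279, 232, 152), (280, 219, 96), (281, 152, 88)]
```

The tilt is now about 50° (disc top edge at row 243), so the lower corner has passed under the grip. I finish the first 90° on the bare bench, pressing lightly while dragging toward +y.

```bash
python3 -m pendant '[0.01,0,-0.01,0,0.04, 0.045,-0.015,0,0,0.04, 0.045,-0.015,0,0,0.04, 0,0,0.02,0,0.04, 0,0,0.0,0,0.04]'|grep -E 'clock|pos|cont'
for k in 1 2 3 4 5; do python3 -m pendant '[0,0,0.002,0,0.04, 0,0,0,0,0.04]'|grep -E 'pos|cont';done;python3 look.py w12.png
```

```text
clock: 23.7
ee_pos: [0.5087, -0.0917, 0.026]
contact_force: [-0.0, 0.3, -0.6]
ee_pos: [0.5107, -0.094, 0.0251]
contact_force: [-0.2, -0.9, -2.3]
ee_pos: [0.5103, -0.094, 0.0227]
contact_force: [-0.3, -0.7, -0.9]
ee_pos: [0.5099, -0.0936, 0.0203]
contact_force: [-0.9, 0.7, 0.2]
ee_pos: [0.5098, -0.0934, 0.0182]
contact_force: [0.7, -0.9, -1.3]
ee_pos: [0.5098, -0.0934, 0.0162]
contact_force: [0.0, 0.2, -0.3]
[ 0.5098 -0.0934  0.0163] [(190, 79, 138), (191, 92, 194), (192, 138, 224), (243, 220, 142), (244, 198, 98), (245, 142, 92), (260, 97, 167), (261, 124, 199), (262, 167, 218), (279, 231, 152), (280, 218, 96), (281, 152, 88)]
```

```bash
for k in 1 2 3; do python3 -m pendant '[0,0,0.0015,0,0.04, 0,0,0,0,0.04]'|grep -E 'pos|cont';done;
for k in 1 2 3 4; do python3 -m pendant '[0.002,0,0.0007,0,0.04, 0,0,0,0,0.04]'|grep -E 'pos|cont';done;python3 look.py w13.png
```

```text
ee_pos: [0.5099, -0.0934, 0.0148]
contact_force: [0.6, -0.4, -1.0]
ee_pos: [0.5099, -0.0934, 0.0133]
contact_force: [0.2, 0.2, -1.1]
ee_pos: [0.5098, -0.0934, 0.0118]
contact_force: [-0.2, -0.0, 0.5]
ee_pos: [0.5098, -0.0912, 0.0112]
contact_force: [0.5, 0.8, -0.6]
ee_pos: [0.5098, -0.0892, 0.0105]
contact_force: [0.3, -0.4, -2.0]
ee_pos: [0.5098, -0.0872, 0.0098]
contact_force: [0.5, -0.4, -0.5]
ee_pos: [0.5097, -0.0852, 0.0091]
contact_force: [0.3, 0.3, -0.4]
[ 0.5097 -0.0853  0.0091] [(190, 78, 137), (191, 91, 192), (192, 137, 223), (243, 220, 141), (244, 197, 98), (245, 141, 92), (260, 97, 166), (261, 124, 198), (262, 166, 218), (279, 231, 151), (280, 218, 95), (281, 151, 87)]
```

```bash
python3 - <<'E'
from tilt import *
p=bot.read_state()["ee_pos"]+[0,0,.0187];m=vision.camera_model("wrist")
def go(q0,obs,lab):
    def f(x):
        t,e,k=x;q=[(y+k,z+e) for y,z in q0]
        return np.r_[proj("wrist",pts(p,t,q),m)[:,1].reshape(-1,2).mean(1)-obs]
    for t0 in(30,50,70):
        s=least_squares(f,[np.radians(t0),0,0]);t,e,k=s.x;c=[(-24.4+48.8+k,-23.2+e),(24.4+k,14.8+e),(-19.6+k,-23.2+e)]
        print(lab,np.degrees(t).round(1),"e",e.round(1),"k",k.round(1),round(s.cost,2),"corners Z",[round(-y*np.sin(t)+z*np.cos(t),1) for y,z in c],"Y",[round(y*np.cos(t)+z*np.sin(t),1) for y,z in c])
go([(24.4,14.8),(-15.6,14.8),(12.6,-19.2)],[191.5,262,244],"inner")
go([(24.4,14.8),(-15.6,14.8),(2.4+10.2,-19.2),(2.4-10.2,-19.2)][:1]+[(12.6,-19.2),(-7.8,-19.2)],[191.5,244,282],"x")
# rim widths: measure bright extent at rim row
c=cv2.imread("pics/w13.png");g=cv2.cvtColor(c,cv2.COLOR_BGR2GRAY).astype(int)
for r in(193,195,264,270,276):
    b=np.where(g[r,170:340]>150)[0]+170;print(r,b.min() if len(b) else None,b.max() if len(b) else None)
E
```

```text
inner 55.3 e 10.1 k -3.8 0.0 corners Z [np.float64(-24.4), np.float64(-2.8), np.float64(11.7)] Y [np.float64(1.0), np.float64(32.2), np.float64(-24.1)]
inner 55.3 e 10.1 k -3.8 0.0 corners Z [np.float64(-24.4), np.float64(-2.8), np.float64(11.7)] Y [np.float64(1.0), np.float64(32.2), np.float64(-24.1)]
inner 55.3 e 10.1 k -3.8 0.0 corners Z [np.float64(-24.4), np.float64(-2.8), np.float64(11.7)] Y [np.float64(1.0), np.float64(32.2), np.float64(-24.1)]
x 48.5 e 21.7 k -10.2 0.0 corners Z [np.float64(-11.6), np.float64(13.6), np.float64(21.3)] Y [np.float64(8.3), np.float64(36.7), np.float64(-20.9)]
x 48.5 e 21.7 k -10.2 0.0 corners Z [np.float64(-11.6), np.float64(13.6), np.float64(21.3)] Y [np.float64(8.3), np.float64(36.7), np.float64(-20.9)]
x 48.5 e 21.7 k -10.2 0.0 corners Z [np.float64(-11.6), np.float64(13.6), np.float64(21.3)] Y [np.float64(8.3), np.float64(36.7), np.float64(-20.9)]
193 202 299
195 201 300
264 190 311
270 190 311
276 192 309
```

```bash
python3 -m pendant '[0,0,0.0015,0,0.04, 0,0,0.001,0,0.04, 0,0,0.001,0,0.04, 0,0,0,0,0.04]' 3|grep -E 'pos|cont'
for k in 1 2 3; do python3 -m pendant '[0.003,0,0.001,0,0.04, 0.003,0,0.0003,0,0.04]'|grep -E 'pos|cont';done;python3 look.py w14.png
```

```text
ee_pos: [0.5097, -0.0854, 0.0055]
contact_force: [-0.5, -1.0, -0.1]
ee_pos: [0.5097, -0.0792, 0.0043]
contact_force: [0.1, 0.3, 0.1]
ee_pos: [0.5097, -0.0732, 0.0031]
contact_force: [0.1, -1.4, 1.5]
ee_pos: [0.5097, -0.0672, 0.0019]
contact_force: [-0.2, -2.1, 2.7]
[ 0.5097 -0.0669  0.0018] [(194, 61, 112), (195, 76, 152), (196, 112, 179), (197, 152, 198), (249, 165, 103), (250, 144, 72), (259, 71, 117), (260, 87, 145), (261, 117, 163), (279, 192, 119), (280, 171, 73), (281, 119, 66)]
```

```bash

for k in 1 2; do python3 -m pendant '[0.003,0,0,0,0.04, 0.003,0,0,0,0.04, 0.003,0,0,0,0.04]'|grep -E 'pos|cont';done;python3 look.py w15.png
python3 - <<'E'
from tilt import *
p=bot.read_state()["ee_pos"]+[0,0,.0187];m=vision.camera_model("wrist")
g=cv2.cvtColor(cv2.imread("pics/w15.png"),cv2.COLOR_BGR2GRAY).astype(int)[:,253]
E
```

```text
ee_pos: [0.5094, -0.0583, 0.0018]
contact_force: [0.3, -1.3, 2.3]
ee_pos: [0.5092, -0.0491, 0.0018]
contact_force: [-0.7, -2.0, 0.8]
[ 0.5091 -0.0488  0.0018] [(195, 56, 117), (196, 83, 141), (250, 125, 67), (260, 75, 121), (279, 157, 98), (280, 141, 59)]
```

```bash
python3 - <<'E'
from tilt import *
p=bot.read_state()["ee_pos"]+[0,0,.0187];m=vision.camera_model("wrist")
q0=[(24.4,14.8),(-15.6,14.8),(12.6,-19.2)]
for obs in([196.5,261.5,251],[191.5,262,244]):
    def f(x):
        t,e,k=x;return np.r_[proj("wrist",pts(p,t,[(y+k,z+e) for y,z in q0]),m)[:,1].reshape(-1,2).mean(1)-obs]
    t,e,k=least_squares(f,[1,0,0]).x;print(np.degrees(t),e,k,"lowest Z",-(24.4+k)*np.sin(t)+(-23.2+e)*np.cos(t))
E
```

```text
60.80753355285806 7.1733950036622725 -5.235262778206034 lowest Z -24.547445936467366
55.296596724055675 10.086353232422423 -3.765895475611197 lowest Z -24.429479280657098
```

The tilt is about 61°, past the balance angle of about 55°. I let go gently so it settles on its side wall, then back off and look.

```bash
python3 -m pendant '[0,0,0,0,0.056, 0,0,0,0,0.056, 0,0,0,0,0.065, 0,0,0,0,0.0878, 0,0,0,0,0.0878]'|grep -E 'clock|pos|cont|gri'
python3 -m pendant '[0,0,0,0,0.0878, 0,0,-0.02,0,0.0878, 0,0,-0.05,0,0.0878, 0,0,-0.05,0,0.0878, 0.03,0,-0.04,0,0.0878]'|grep -E 'clock|pos|cont|gri'
python3 -m pendant '[0.03,0,-0.03,0,0.0878, 0,0,0,0,0.0878, 0,0,0,0,0.0878]'|grep -E 'clock|pos'
python3 - <<'E'
from h import *
import pickle
m=vision.camera_model("wrist");c=snap("wrist","w16.png");pickle.dump(m,open("w16.pkl","wb"))
b=proj("wrist",[[.509,-.055,.02]],m)[0];print(b)
u,v=int(b[0]),int(b[1]);cr=c[max(v-50,0):v+50,u-66:u+66,::-1]
s=snap("side","d16.png")[:,:,::-1];x=proj("side",[[.509,-.055,.02]])[0].astype(int);sc=s[x[1]-30:x[1]+30,x[0]-40:x[0]+40]
cv2.imwrite("pics/c16.png",np.hstack([cv2.resize(cr,(460,345),interpolation=cv2.INTER_CUBIC),cv2.resize(sc,(340,345),interpolation=cv2.INTER_CUBIC)]));print(cr.shape,max(v-50,0),u-66)
E
```

```text
clock: 28.4
ee_pos: [0.5091, -0.0495, 0.0017]
contact_force: [-0.6, 0.3, -0.0]
grip_width: 0.873
gripper_force: 0.0
clock: 28.9
ee_pos: [0.5093, -0.021, 0.1643]
contact_force: [1.3, -0.3, -0.2]
grip_width: 1.0
gripper_force: 0.0
clock: 29.2
ee_pos: [0.5082, 0.0109, 0.1922]
[250.81423595 227.43017757]
(100, 132, 3) 177 184
```

View pics/c16.png

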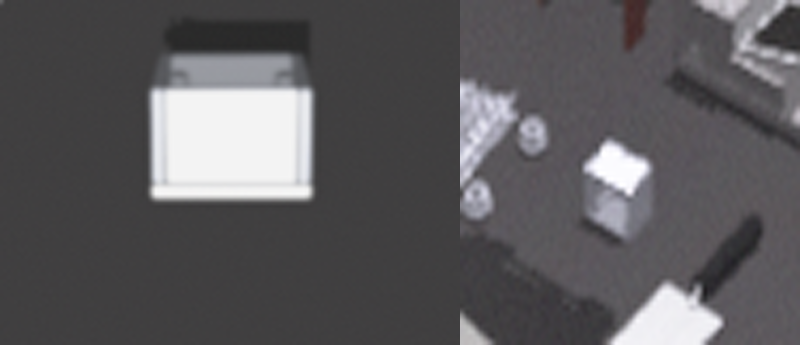

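It lies on its side wall with the hollow toward +y and the closed face toward -y; the top face is at crop (152..312, 88..200). For the second quarter turn I use the lamp stand's 10 mm plate edge as a stop. I grip high near the closed end and hinge the cup over the edge onto the plate, which gives a much longer lever. First I work out its pose.

```bash
python3 - <<'E'
from h import *
import pickle;m=pickle.load(open("w16.pkl","rb"));k=132/460
P=np.array([onz("wrist",184+u*k-.5,177+v*k-.5,.044,m)[:2] for u,v in[(152,88),(312,88),(312,200),(152,200)]])
print(P.round(4).tolist(),P.mean(0).round(4),np.linalg.norm(P-np.roll(P,-1,0),axis=1).round(4))
s=bot.read_state();print(s["ee_pos"],s["orientation"])
# plate lower edge (world -y) from w1
import pickle;m=pickle.load(open("w1.pkl","rb"));g=cv2.cvtColor(cv2.imread("pics/w1.png"),cv2.COLOR_BGR2GRAY).astype(int)
for u in(205,220,235,250,265,280):
    c=g[205:240,u];r=205+int(np.argmin(np.diff(c)))+.5;print(u,r,onz("wrist",u,r,.010,m).round(4))
E
```

```text
[[0.4816, -0.0146], [0.5331, -0.0137], [0.5347, -0.0526], [0.4815, -0.0536]] [ 0.5077 -0.0336] [0.0515 0.039  0.0532 0.039 ]
[0.50717435 0.01006565 0.19053863] [-1.79872094e+02  1.00554554e-02  9.09989785e+01]
205 216.5 [0.442  0.1674 0.01  ]
220 219.5 [0.4624 0.163  0.01  ]
235 221.5 [0.4831 0.16   0.01  ]
250 223.5 [0.5038 0.157  0.01  ]
265 225.5 [0.5245 0.154  0.01  ]
280 227.5 [0.5454 0.151  0.01  ]
```

```bash
python3 -m pendant '[-0.045,0,0.01,0,0.0878, -0.0072,0.001,0.045,0,0.0878, 0,0,0.05,0,0.0878, 0,0,0.05,0,0.0878, 0,0,0.0205,0,0.0878]' 5|grep -E 'clock|pos|cont'
python3 -m pendant '[0,0,0,0,0.04, 0,0,0,0,0.04, 0,0,0,0,0.04, 0,0,0,0,0.04, 0,0,0,0,0.04]' 5|grep -E 'clock|pos|cont'
python3 -m pendant '[0,0,0,0,0.04, 0,0,0,0,0.04]' 5
```

```text
clock: 29.8
ee_pos: [0.5056, -0.0424, 0.0108]
contact_force: [-0.5, -0.8, -0.2]
clock: 30.3
ee_pos: [0.5108, -0.0417, 0.0175]
contact_force: [0.7, 0.5, 5.2]
clock: 30.5
ee_pos: [0.5108, -0.0417, 0.0175]
orientation: [179.9, 0.0, 91.0]
contact_force: [-1.8, -1.2, 7.8]
grip_width: 0.592
gripper_force: 5.0
```

```bash
python3 -m pendant '[0,0,-0.015,0,0.04, 0.04,0,-0.015,0,0.04, 0.045,-0.002,0,0,0.04, 0.045,-0.003,0,0,0.04, 0.033,0,0,0.074,0.04]'|grep -E 'pos|cont'
python3 -m pendant '[0,0,0,0.074,0.04, 0,0,0.01,0,0.04, 0,0,0.01,0,0.04, 0,0,0,0,0.04]'
```

```text
ee_pos: [0.5019, 0.1235, 0.047]
contact_force: [0.8, 0.6, -0.0]
clock: 31.4
ee_pos: [0.501, 0.1204, 0.0247]
orientation: [-179.8, 0.1, 82.5]
contact_force: [-0.3, 0.1, -0.5]
grip_width: 0.593
gripper_force: 5.0
```

```bash
python3 -m pendant '[0,0,0.005,0,0.04, 0.004,0,0.001,0,0.04, 0.003,0,0,0,0.04, 0,0,0,0,0.04]'|grep -E 'pos|cont'
for k in 1 2 3 4 ; do python3 -m pendant '[0.0015,0,0,0,0.04, 0,0,0,0,0.04]'|grep -E 'pos|cont';done
```

```text
ee_pos: [0.5034, 0.1285, 0.0204]
contact_force: [-0.5, 0.1, -0.8]
ee_pos: [0.5033, 0.1296, 0.0205]
contact_force: [0.4, -2.3, -1.0]
ee_pos: [0.5033, 0.131, 0.0204]
contact_force: [-1.6, -4.4, 2.3]
ee_pos: [0.5035, 0.1326, 0.0203]
contact_force: [-0.9, -4.3, 3.1]
ee_pos: [0.5036, 0.1341, 0.0202]
contact_force: [-1.0, -4.7, 2.3]
```

```bash
f(){ grep -E 'pos|cont'; }
python3 -m pendant '[0.001,0,-0.002,0,0.04, 0.001,0,-0.002,0,0.04, 0.0027,0,-0.0017,0,0.04, 0.0028,0,-0.0017,0,0.04]'|f
python3 -m pendant '[0.0031,0,-0.0012,0,0.04, 0.0031,0,-0.0011,0,0.04, 0.0032,0,-0.0006,0,0.04, 0.0032,0,-0.0006,0,0.04]'|f
python3 -m pendant '[0.0032,0,0,0,0.04, 0.0032,0,0,0,0.04, 0.0032,0,0.0006,0,0.04, 0.0032,0,0.0006,0,0.04]'|f; python3 look.py w20.png
```

```text
ee_pos: [0.505, 0.1419, 0.0278]
contact_force: [0.2, -2.4, -1.8]
ee_pos: [0.5066, 0.1544, 0.0313]
contact_force: [-0.3, -2.1, -0.1]
ee_pos: [0.5083, 0.1671, 0.03]
contact_force: [-0.6, -2.2, 0.5]
[0.5084 0.1675 0.0299] [(205, 35, 105), (206, 65, 133), (277, 129, 184), (279, 184, 114), (280, 171, 56), (281, 114, 40)]
```

```bash
f(){ grep -E 'clock|pos|cont'; }
python3 -m pendant '[0.0032,0,0.0012,0,0.04, 0.0032,0,0.0012,0,0.04, 0.0029,0,0.0017,0,0.04, 0.0029,0,0.0017,0,0.04]'|f
python3 -m pendant '[0.0026,0,0.002,0,0.04, 0.0026,0,0.002,0,0.04, 0,0,0.001,0,0.04, 0,0,0,0,0.04]'|f; python3 - <<'E'
from h import *
s=bot.read_state();p=s["ee_pos"]+[0,0,.0187];m=vision.camera_model("wrist");c=snap("wrist","w21.png")
g=cv2.cvtColor(c,cv2.COLOR_RGB2GRAY);cv2.imwrite("pics/w21c.png",g[150:300,150:350])
print([(r,int(g[r,253])) for r in range(150,284,3)])
# predicted closed(top) face rows when inverted: top at pinch+~10, y span -? 
for w in(8,10,12):print(w,proj("wrist",[p+[0,y,w/1e3] for y in(-.034,.01)],m).round(0).tolist())
for Z in(0.01,):print(onz("wrist",253,205,Z,m))
E
```

```text
clock: 34.25
ee_pos: [0.5099, 0.1792, 0.0241]
contact_force: [-0.6, -1.3, 1.6]
clock: 34.65
ee_pos: [0.5106, 0.1843, 0.0191]
contact_force: [-0.2, 0.1, 0.7]
[(150, 32), (153, 31), (156, 32), (159, 31), (162, 31), (165, 32), (168, 31), (171, 31), (174, 30), (177, 31), (180, 32), (183, 30), (186, 29), (189, 30), (192, 30), (195, 31), (198, 30), (201, 31), (204, 28), (207, 30), (210, 29), (213, 29), (216, 27), (219, 29), (222, 41), (225, 93), (228, 93), (231, 93), (234, 93), (237, 93), (240, 93), (243, 94), (246, 93), (249, 94), (252, 94), (255, 94), (258, 98), (261, 101), (264, 94), (267, 161), (270, 201), (273, 128), (276, 129), (279, 128), (282, 47)]
8 [[260.0, 312.0], [249.0, 239.0]]
10 [[260.0, 315.0], [249.0, 241.0]]
12 [[260.0, 317.0], [249.0, 243.0]]
[0.51347441 0.20061187 0.01      ]
```

```bash
python3 - <<'E'
from h import *
s=bot.read_state();p=s["ee_pos"]+[0,0,.0187];m=vision.camera_model("wrist")
for t in(50,60,70,80,90):
    a=np.radians(90-t);o=[]
    # corners rel pinch at full inversion (Y,Z): face+y top, bottom ; near closed face far end
    for Y,Z in((8,10.5),(8,-27.5),(-36,10.5)):
        y=Y*np.cos(a)-Z*np.sin(a);z=Y*np.sin(a)+Z*np.cos(a)
        o.append(proj("wrist",[p+np.array([0,y,z])/1e3],m)[0][1].round(0))
    print(t,o)
E
```

```text
50 [np.float64(263.0), np.float64(200.0), np.float64(288.0)]
60 [np.float64(259.0), np.float64(203.0), np.float64(297.0)]
70 [np.float64(254.0), np.float64(207.0), np.float64(305.0)]
80 [np.float64(250.0), np.float64(212.0), np.float64(313.0)]
90 [np.float64(245.0), np.float64(218.0), np.float64(319.0)]
```

```bash
f(){ grep -E 'pos|cont'; }
for k in 1 2 3; do python3 -m pendant '[0.001,0,0.001,0,0.04, 0,0,0,0,0.04]'|f; done; python3 look.py w22.png
```

```text
ee_pos: [0.5106, 0.185, 0.0181]
contact_force: [-0.2, 0.7, 2.3]
ee_pos: [0.5108, 0.186, 0.0172]
contact_force: [0.9, -1.3, 2.9]
ee_pos: [0.511, 0.187, 0.0163]
contact_force: [0.0, -1.9, 5.8]
[0.5109 0.187  0.0163] [(267, 136, 210), (268, 168, 221), (274, 205, 155), (275, 189, 133), (279, 130, 80), (280, 116, 47)]
```

```bash
f(){ grep -E 'clock|pos|cont|wid'; }
python3 -m pendant '[0,0,-0.008,0,0.04, 0,0,-0.012,0,0.04, 0.03,-0.007,0,0,0.04, 0.03,-0.007,0,0,0.04, 0,0,0,0,0.04]'|f
python3 -m pendant '[0,0,0.01,0,0.04, 0,0,0.003,0,0.04, 0,0,0,0,0.04]'|f
for k in 1 2 3 4; do python3 -m pendant '[0,0,0.0012,0,0.04, 0,0,0,0,0.04]'|f; done
python3 - <<'E'
from h import *
m=vision.camera_model("wrist");c=snap("wrist","w23.png");g=cv2.cvtColor(c,cv2.COLOR_RGB2GRAY).astype(int)
print([(r,int(g[r,253])) for r in range(214,286,2)])
E
```

```text
clock: 35.85
ee_pos: [0.5052, 0.2513, 0.0373]
contact_force: [-0.2, 0.5, -1.1]
grip_width: 0.591
clock: 36.15
ee_pos: [0.504, 0.2471, 0.0223]
contact_force: [-0.1, -0.0, -0.2]
grip_width: 0.596
clock: 36.35
ee_pos: [0.5048, 0.2478, 0.0218]
contact_force: [0.0, -0.5, -0.6]
grip_width: 0.592
clock: 36.55
ee_pos: [0.5048, 0.2482, 0.0207]
contact_force: [-0.9, 0.7, -0.5]
grip_width: 0.59
clock: 36.75
ee_pos: [0.5049, 0.2485, 0.0197]
contact_force: [-0.8, 1.1, 1.3]
grip_width: 0.591
clock: 36.95
ee_pos: [0.5049, 0.2487, 0.0185]
contact_force: [0.1, 2.3, 1.5]
grip_width: 0.592
[(214, 31), (216, 30), (218, 31), (220, 30), (222, 30), (224, 32), (226, 36), (228, 81), (230, 89), (232, 89), (234, 89), (236, 89), (238, 88), (240, 89), (242, 90), (244, 90), (246, 90), (248, 90), (250, 90), (252, 90), (254, 90), (256, 94), (258, 103), (260, 90), (262, 99), (264, 132), (266, 142), (268, 214), (270, 230), (272, 230), (274, 218), (276, 140), (278, 138), (280, 122), (282, 48), (284, 46)]
```

```bash
f(){ grep -E 'pos|cont'; }
for k in 1 2; do python3 -m pendant '[0,0,0.0012,0,0.04, 0,0,0,0,0.04]'|f; done
python3 - <<'E'
from h import *
m=vision.camera_model("wrist");c=snap("wrist","w24.png");g=cv2.cvtColor(c,cv2.COLOR_RGB2GRAY).astype(int)
print([(r,int(g[r,253])) for r in range(222,286,2)])
for r in(250,258,266,271,277):print(r,[int(x) for x in np.where(np.abs(np.diff(g[r,170:340]))>25)[0]+170])
E
```

```text
ee_pos: [0.505, 0.2485, 0.0172]
contact_force: [0.1, 2.3, 2.6]
ee_pos: [0.505, 0.2484, 0.0159]
contact_force: [1.1, 2.2, 1.4]
[(222, 30), (224, 29), (226, 31), (228, 58), (230, 85), (232, 85), (234, 87), (236, 86), (238, 86), (240, 86), (242, 87), (244, 86), (246, 87), (248, 87), (250, 86), (252, 87), (254, 92), (256, 95), (258, 87), (260, 116), (262, 139), (264, 139), (266, 139), (268, 138), (270, 184), (272, 234), (274, 192), (276, 138), (278, 138), (280, 105), (282, 46), (284, 46)]
250 [334, 335, 336]
258 [335, 336, 337]
266 [195, 196, 304, 305]
271 [195, 196, 197, 303, 304, 305]
277 [196, 197, 198, 303, 304]
```

It is nearly flat. I let go, rise, and check the pose numerically.

```bash
f(){ grep -E 'clock|pos|cont'; }
python3 -m pendant '[0,0,0.0007,0,0.04, 0,0,0,0,0.054, 0,0,0,0,0.056, 0,0,0,0,0.07, 0,0,0,0,0.0878]'|f
python3 -m pendant '[0,0,0,0,0.0878, 0,0,-0.02,0,0.0878, 0,0,-0.05,0,0.0878, 0,0,-0.05,0,0.0878, 0,0,-0.05,0,0.0878]'|f
python3 -m pendant '[0,0,-0.03,0,0.0878, 0,0,0,0,0.0878]'|f
python3 - <<'E'
from h import *
import pickle
m=vision.camera_model("wrist");c=snap("wrist","w25.png");pickle.dump(m,open("w25.pkl","wb"))
g=cv2.cvtColor(c,cv2.COLOR_RGB2GRAY).astype(int)
u,v=proj("wrist",[[.503,.2345,.052]],m)[0].astype(int);print(u,v)
print("col",[(r,int(g[r,u])) for r in range(v-50,v+60,3)])
print("row",[(q,int(g[v,q])) for q in range(u-60,u+60,4)])
E
```

```text
clock: 37.95
ee_pos: [0.5045, 0.2481, 0.0151]
contact_force: [0.3, -0.9, -0.7]
clock: 38.45
ee_pos: [0.5043, 0.248, 0.1869]
contact_force: [1.9, 0.6, 0.2]
clock: 38.65
ee_pos: [0.5073, 0.2495, 0.2204]
contact_force: [0.2, -0.2, 0.5]
248 189
col [(139, 232), (142, 83), (145, 72), (148, 72), (151, 72), (154, 73), (157, 73), (160, 49), (163, 33), (166, 32), (169, 75), (172, 91), (175, 229), (178, 233), (181, 233), (184, 151), (187, 132), (190, 132), (193, 132), (196, 131), (199, 134), (202, 228), (205, 233), (208, 232), (211, 93), (214, 72), (217, 73), (220, 71), (223, 222), (226, 233), (229, 233), (232, 233), (235, 150), (238, 56), (241, 57), (244, 55), (247, 56)]
row [(188, 54), (192, 232), (196, 233), (200, 233), (204, 232), (208, 71), (212, 71), (216, 72), (220, 73), (224, 96), (228, 233), (232, 233), (236, 233), (240, 144), (244, 132), (248, 132), (252, 132), (256, 195), (260, 233), (264, 233), (268, 231), (272, 70), (276, 71), (280, 69), (284, 68), (288, 207), (292, 233), (296, 233), (300, 233), (304, 233)]
```

```bash
python3 - <<'E'
from h import *
import pickle;m=pickle.load(open("w25.pkl","rb"));g=cv2.cvtColor(cv2.imread("pics/w25.png"),cv2.COLOR_BGR2GRAY)
w=((g>115)).astype(np.uint8);n,l,st,ce=cv2.connectedComponentsWithStats(w);i=l[178,248];print(st[i])
k=max(cv2.findContours((l==i).astype(np.uint8),cv2.RETR_EXTERNAL,cv2.CHAIN_APPROX_NONE)[0],key=cv2.contourArea)
r=cv2.minAreaRect(k);b=cv2.boxPoints(r);P=np.array([onz("wrist",u,v,.052,m)[:2] for u,v in b]);L=np.linalg.norm(P-np.roll(P,-1,0),axis=1)
print(r,P.mean(0).round(4),L.round(4),"fill",cv2.contourArea(k)/(r[1][0]*r[1][1]))
h=cv2.findContours(((g<115)&(g>60)).astype(np.uint8)[130:230],cv2.RETR_EXTERNAL,cv2.CHAIN_APPROX_NONE)[0];h=max(h,key=cv2.contourArea)+[0,130]
Q=np.array([onz("wrist",u,v,.014,m)[:2] for u,v in cv2.convexHull(h).reshape(-1,2)]);A=np.c_[2*Q,np.ones(len(Q))];s=np.linalg.lstsq(A,(Q**2).sum(1),rcond=None)[0];print("tile",s[:2],np.sqrt(s[2]+s[:2]@s[:2]))
E
```

```text
[ 225  173   46   38 1741]
((247.5, 191.5), (37.0, 45.0), 90.0) [0.5017 0.2318] [0.0523 0.0454 0.0542 0.0453] fill 0.9972972972972973
tile [0.50061465 0.23377416] 0.05348500166999369
```

The closed face is up and flat (53 x 45 mm at z=0.052), with its centre (0.502, 0.232) about 2 to 3 mm from the tile's. Now the second press.

```bash
python3 -m pendant '[0,0,0,-0.131,0, -0.047,-0.005,0,0,0, -0.047,-0.005,0,0,0, -0.047,-0.005,0,0,0, -0.047,-0.005,0,0,0]' >/dev/null
python3 -m pendant '[-0.047,-0.005,0,0,0, -0.047,-0.005,0,0,0, -0.047,-0.005,0,0,0, -0.047,-0.005,0,0,0, -0.047,-0.005,0,0,0]' >/dev/null
python3 -m pendant '[-0.047,-0.005,0,0,0, -0.047,-0.005,0,0,0, 0,0,0,0,0, 0,0,0,0,0]'
```

```text
clock: 40.1
ee_pos: [0.4486, -0.2689, 0.2134]
orientation: [-179.8, -0.1, 89.9]
contact_force: [-0.0, -0.7, 0.5]
grip_width: 0.006
gripper_force: 0.0
```

```bash
f(){ grep -E 'clock|pos|cont'; }
python3 -m pendant '[0.001,0.002,0.045,0,0, 0,0,0.05,0,0, 0,0,0.04,0,0, 0,0,0.006,0,0, 0,0,0,0,0]'|f
python3 -m pendant '[0,0,0.006,0,0, 0,0,0.007,0,0, 0,0,0.007,0,0, 0,0,0.006,0,0, 0,0,0,0,0]'|f
python3 -m pendant '[0,0,0.004,0,0, 0,0,0.002,0,0, 0,0,0,0,0]'|f
```

```text
clock: 40.6
ee_pos: [0.4513, -0.2659, 0.0732]
contact_force: [0.3, -0.5, 0.3]
clock: 41.1
ee_pos: [0.4518, -0.268, 0.0485]
contact_force: [-2.7, -0.1, 8.1]
clock: 41.4
ee_pos: [0.4512, -0.2679, 0.0428]
contact_force: [-4.8, -0.4, 9.7]
```

```bash
f(){ grep -E 'clock|pos|cont'; }
python3 -m pendant '[0,0,0.003,0,0, 0,0,0.002,0,0, 0,0,0,0,0]'|f
for k in 1 2 3; do python3 -m pendant '[0,0,0.001,0,0, 0,0,0,0,0]'|f;done
```

```text
clock: 41.7
ee_pos: [0.4507, -0.2679, 0.0378]
contact_force: [-7.5, -1.2, 10.4]
clock: 41.9
ee_pos: [0.4507, -0.2679, 0.0369]
contact_force: [-7.5, -1.0, 11.6]
clock: 42.1
ee_pos: [0.4507, -0.2679, 0.0362]
contact_force: [-8.0, -1.8, 14.4]
clock: 42.3
ee_pos: [0.4507, -0.2679, 0.036]
contact_force: [-11.3, 0.3, 23.9]
```

It is at the stop. I hold 1.5 s, let up, then check the housing and the rest of the bench.

```bash
f(){ grep -E 'clock|pos|cont'; }
for i in 1 2 3; do python3 -m pendant '[0,0,0,0,0, 0,0,0,0,0, 0,0,0,0,0, 0,0,0,0,0, 0,0,0,0,0]'|f; done
python3 -m pendant '[0,0,-0.01,0,0, 0,0,-0.01,0,0, 0,0,-0.02,0,0, 0,0,-0.04,0,0, 0,0,-0.05,0,0]'|f
python3 -m pendant '[0,0,-0.03,0,0, 0,0,0,0,0, 0,0,0,0,0]'|f
python3 - <<'E'
from h import *
a=cv2.cvtColor(cv2.imread("pics/scene0.png"),cv2.COLOR_BGR2GRAY).astype(int)
b=cv2.cvtColor(snap("scene","sf.png"),cv2.COLOR_RGB2GRAY).astype(int)
for n,(x0,x1,y0,y1) in dict(housing=(308,338,195,222),raft=(228,278,250,292),caps=(232,278,238,252),spare=(400,444,190,245),scraper=(225,288,178,198),ipa=(80,112,208,254),cup=(92,122,178,212)).items():
    d=np.abs(a-b)[y0:y1,x0:x1];print(n,"changed px",int((d>60).sum()),"of",d.size)
u=cv2.resize(b[190:225,300:345].astype(np.uint8),None,fx=4,fy=4,interpolation=cv2.INTER_CUBIC)
k=max(cv2.findContours((u>110).astype(np.uint8)[20:110,30:150],cv2.RETR_EXTERNAL,cv2.CHAIN_APPROX_SIMPLE)[0],key=cv2.contourArea)
M=cv2.moments(k);c=(300+(M["m10"]/M["m00"]+30)/4,190+(M["m01"]/M["m00"]+20)/4);print("top",c,onz("scene",*c,.052).round(4),cv2.contourArea(k)/16)
E
```

```text
clock: 42.8
ee_pos: [0.4507, -0.2679, 0.036]
contact_force: [-10.6, 0.8, 23.7]
clock: 43.3
ee_pos: [0.4507, -0.2679, 0.036]
contact_force: [-11.0, 0.4, 22.4]
clock: 43.8
ee_pos: [0.4507, -0.2679, 0.036]
contact_force: [-10.2, -0.9, 23.5]
clock: 44.3
ee_pos: [0.4509, -0.2671, 0.1644]
contact_force: [1.0, -0.1, 0.5]
clock: 44.6
ee_pos: [0.4522, -0.2679, 0.1949]
contact_force: [-0.3, 0.0, -1.0]
housing changed px 138 of 810
raft changed px 0 of 2100
caps changed px 0 of 644
spare changed px 0 of 2420
scraper changed px 165 of 1260
ipa changed px 0 of 1472
cup changed px 0 of 1020
top (322.5872056391274, 203.07160484103855) [0.4957 0.2239 0.052 ] 396.78125
```

```bash
python3 - <<'E'
from h import *
for f in("scene0","sf"):
    g=cv2.cvtColor(cv2.imread(f"pics/{f}.png"),cv2.COLOR_BGR2GRAY)[174:202,220:292]
    for nm,w in(("blade",g>85),("handle",g<25)):
        y,x=np.where(w);print(f,nm,len(x),(x.min()+220,x.max()+220,y.min()+174,y.max()+174) if len(x) else None)
print(bot.finish_job())
E
```

```text
scene0 blade 442 (np.int64(255), np.int64(282), np.int64(179), np.int64(196))
scene0 handle 0 None
sf blade 425 (np.int64(255), np.int64(282), np.int64(180), np.int64(196))
sf handle 0 None
the job is handed in; nothing more can be done
None
```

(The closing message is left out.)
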